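Power up a bench instrument by its latching keys

ROBOT

A 6-joint arm with a two-finger parallel gripper is mounted at the origin on the work surface. World frame = base frame: x ahead of the robot, y to its left, z up, the work surface at z = 0. Lengths are in mm, angles in rad, forces in N, time in s.
With the tool pointing down it reaches from about 275 to 825 mm from the base axis. Payload 4.9 kg.
Tool frame: the origin (TCP) lies at the very end of the fingers, on their centre line; the grasp point (between the pads) lies 19 mm behind it; z points along the fingers, y is the direction in which the jaws open and shut (so a half turn about z gives the same grasp; the last joint's range is limited). The gripper opens to 85 mm and grips with 20 to 120 N. Pads are 22 mm wide; open, the fingers measure 114 mm over their backs; the gripper's body (76 mm by 85 mm) begins 54 mm behind the grasp point. The pads swing forward as they close: fully open they stand 13 mm farther back than shut.
Start: joints at [0.969, 0.326, -0.193, 1.052, 0, 1.437], TCP at [248.006, 490.929, 231.281] pointing down, gripper open.
Joint ranges: [-2.65, 2.65], [-0.97, 1.79], [-1.3, 1.35], [-1.93, 2.1], [-1.47, 1.37], [-3.14, 3.14]. Speed limits (rad/s): [2.57, 2.57, 3.14, 3.14, 3.14, 3.14].

INTERFACE

Orientations are given as [roll, pitch, yaw] about the fixed x, y, z axes, in that order (R = Rz(yaw) Ry(pitch) Rx(roll)).
In Python, from bench import bot, solve_ik, imaging gives the robot as it stands. Calls block until the motion is done:
- bot.move_ptp(position, orientation): joint-space move of the TCP to a pose.
- bot.movel(position, rot=None, max_speed=150, threshold=None): straight line of the TCP; rot=None keeps the orientation; max_speed is the mean speed in mm/s. With threshold (N) it stops when the force on the tool has changed by that much, and returns True; else False.
- bot.move_j(angles): joint-space move.
- bot.grip(opening, effort=None): opening from 0.0 (shut) to 1.0 (fully open); effort is the grip in N (None keeps the last); returns when the fingers have stopped.
- bot.dwell(seconds).
- solve_ik(position, orientation): joint angles nearest the present ones, or None.
- bot.get_state(): the state.
- imaging.capture(name): name is "side" or "top"; returns the picture (400x640x3 uint8, blue, green, red); there is no depth.
- imaging.camera_model(name): a dict with "K" (3x3 intrinsics, pixels), "position" and "rotation" of the camera in the world. Camera axes: x right, y up, looking along -z (the intrinsics and any distortion apply to the point x, -y, -z); pixel columns grow to the right and rows downward; lengths in mm; the calibration is good to about 2 mm. A picture is of the moment at which its call begins. camera_model takes no time and is no camera call.
A pose or a line that the arm cannot do raises bot.IKError and nothing moves.
- bot.sign_off(): hands the job in, once; it reports no verdict.
The state is a dict: "t": time; "qpos": joint angles; "joint_velocities": joint speeds; "effort": joint torques, N m; "tcp_pos": TCP position; "orientation": TCP orientation; "contact_force": force on the tool from outside, world axes, zero at the start; "wrist_torque": the same for the moment, N m; "opening": opening from 0.0 (shut) to 1.0 (fully open).
Only numpy, scipy, OpenCV 4.12 (cv2) and the standard library are available. Lean on these libraries where they do the work, as an engineer would, in place of code of your own. Each camera call takes 0.05 s, during which the arm holds its last target. There are 200 camera calls.

TASK

Switch on the instrument on the bench by pushing in three of the four black latching keys in front of its display, one after another: first the large square key, then the long bar-shaped key, then the large round key. Push each one fully home so that it stays in, before starting on the next. Leave the small round key out, leave the tools and parts around the instrument where they lie, and pick nothing up.

Things in the scene. Friction and masses are not known exactly. Their poses are not given: they have to be found in the camera images.
- instrument: cream case fixed to the bench, 200 mm (its x) by 290 mm (its y), flat panel 60 mm above the bench; origin at the centre of its underside. The display window fills the +x part; the four black keys stand in a row along its y, 60 mm from the origin towards its -x (robot) side, 55 mm apart centre to centre, in any order. The keys are turned with the case. Black caps stand 14 mm proud of the panel, in grey collars 3 mm high
- square_key_top (a point): centre of the top face of the large square key, 30 x 30 mm; moves down with the key. z up; when the key is out this point is 74 mm above the bench and 14 mm above the instrument's panel, when fully in 66 mm and 6 mm
- bar_key_top (a point): centre of the top face of the long bar-shaped key, 46 mm along the case's x and 14 mm along its y; moves down with the key. z up; when the key is out this point is 74 mm above the bench and 14 mm above the instrument's panel, when fully in 66 mm and 6 mm
- round_key_top (a point): centre of the top face of the large round key, 28 mm across; moves down with the key. z up; when the key is out this point is 74 mm above the bench and 14 mm above the instrument's panel, when fully in 66 mm and 6 mm
- small_key_top (a point): centre of the top face of the small round key, 14 mm across, which stays out; moves down with the key. z up; when the key is out this point is 74 mm above the bench and 14 mm above the instrument's panel, when fully in 66 mm and 6 mm
- square_key (a joint): travel of this latching key in m: 0 = fully out, 0.008 = fully home (hard stop). It moves straight down, needs about 3 N all the way, has no spring and stays wherever it is left
- bar_key (a joint): travel of this latching key in m: 0 = fully out, 0.008 = fully home (hard stop). It moves straight down, needs about 3 N all the way, has no spring and stays wherever it is left
- round_key (a joint): travel of this latching key in m: 0 = fully out, 0.008 = fully home (hard stop). It moves straight down, needs about 3 N all the way, has no spring and stays wherever it is left
- small_key (a joint): travel of this latching key in m: 0 = fully out, 0.008 = fully home (hard stop). It moves straight down, needs about 3 N all the way, has no spring and stays wherever it is left
- screwdriver_grip (a point): handle of a loose screwdriver, 160 mm long, lying on the bench to the right (-y) of the case; leave it alone
- spare_switch: loose spare switch standing on the bench on the robot's side of the case: grey block 24 x 24 x 22 mm with a black cap 16 mm across, 46 mm high in all; origin at the centre of its underside; leave it alone
- display_module: loose display module lying on the robot's side of the case, green board 36 x 80 mm, 14 mm high with its black frame; origin at the centre of its underside; leave it alone
- case_half: empty half of a cream case, open upwards, 170 x 130 x 40 mm, to the left (+y) of the instrument; origin at the centre of its underside; leave it alone

How it is judged (in metres and radians):
On the way, in this order (a step that is already met when the one before it is completed fails the run):
1. the square key is fully in, the others still out (value of joint square_key above 0.0065 m and value of joint each of bar_key, round_key, small_key below 0.003 m), for 0.1 s.
2. then the bar key is fully in too, the round keys still out (value of joint each of square_key, bar_key above 0.0065 m and value of joint each of round_key, small_key below 0.003 m), for 0.1 s.
3. then the large round key is fully in too, the small one still out (value of joint each of square_key, bar_key, round_key above 0.0065 m and value of joint small_key below 0.003 m), for 0.1 s.
At the end, for the whole second after the job is handed in: the square, bar and large round keys are all at least 6.5 mm in (of 8 mm), the small round key is less than 3 mm in, and the screwdriver, spare switch, display module and case half are at rest within 15 mm of where they began (all of step 3 and distance of each of screwdriver_grip, spare_switch, display_module, case_half from where it was at the start of the episode below 0.015 m and linear speed of each of spare_switch, display_module, case_half below 0.02 m/s); the robot touches nothing.
It fails at once if the bar key is pushed before the square key is in (value of joint bar_key above 0.003 m and value of joint square_key below 0.0065 m).
It fails at once if the large round key is pushed before the bar key is in (value of joint round_key above 0.003 m and value of joint bar_key below 0.0065 m).
It fails at once if the small round key is pushed in (value of joint small_key above 0.003 m).
It fails at once if a tool or part lying around the instrument is moved by more than 15 mm or picked up (distance of any of screwdriver_grip, spare_switch, display_module, case_half from where it was at the start of the episode above 0.015 m).
It also fails if it takes over 40 s, if anything falls off the work surface, if the arm or the gripper's body presses on something with over 40 N, if the wrist force passes 120 N, or if a joint passes its speed limit or range.

## Working session

There is one attempt and no reset: what is moved stays moved. The work goes in short steps, each a Python script; the robot and the scene stay as the last script left them, time stands still between calls to the robot, and variables do not carry over. Pictures are saved under pics/ and viewed, about 8 in all and at most 12, crops included, and the job is handed in when it is done.

```bash
mkdir -p pics; python3 - <<'E'
from bench import bot, imaging
import cv2
for n in("top","side"):
    cv2.imwrite(f"pics/{n}0.png",imaging.capture(n)); m=imaging.camera_model(n); print(n,m)
s=bot.get_state();print(s['t'],s['orientation'],s['contact_force'])
E
```

```text
top {'K': array([[379.07371765,   0.        , 320.28570291],
       [  0.        , 379.07371765, 202.50889687],
       [  0.        ,   0.        ,   1.        ]]), 'position': array([520.7794687 ,  78.4762847 , 914.79061932]), 'rotation': array([ 0.08398122, -0.04326843, -1.56699203])}
side {'K': array([[421.268066  ,   0.        , 325.54973072],
       [  0.        , 421.268066  , 200.21957338],
       [  0.        ,   0.        ,   1.        ]]), 'position': array([ 317.33188321, -509.19744536,  692.18029159]), 'rotation': array([ 0.80809768, -0.00345498, -0.45518125])}
0.1 [-3.14006920e+00 -1.89179418e-04  2.67375759e+00] [-0.22453793  0.55755134 -0.24530613]
```

View pics/top0.png

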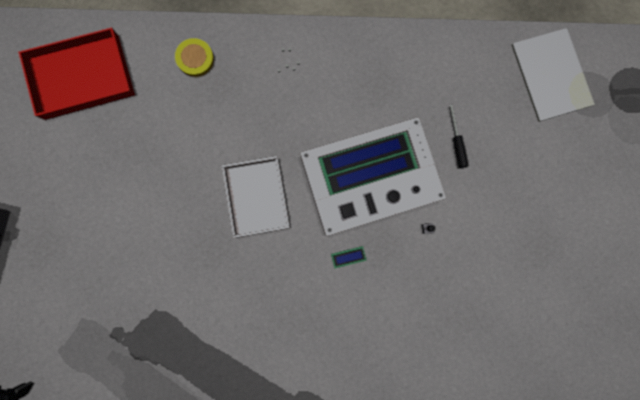

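View pics/side0.png

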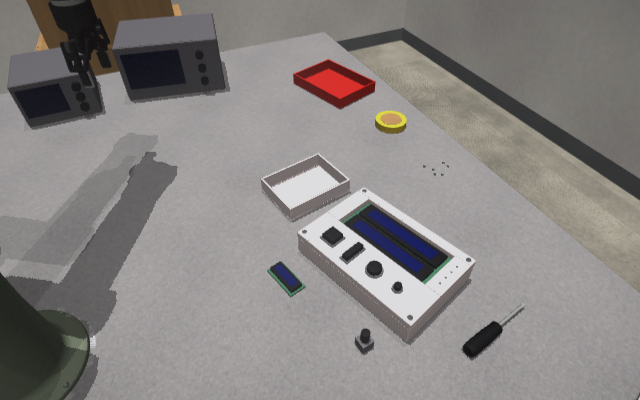

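The top view shows the keys from left to right: square (347,211), bar (370,204), large round (393,197) and small round (416,189). The side view shows them in the same order at (333,236), (353,252), (374,269) and (397,287). Next I'll refine these and triangulate.

```bash
cat > h.py <<'E'
import numpy as np, cv2
from scipy.spatial.transform import Rotation as R
from bench import imaging
def ray(n,p):
    m=imaging.camera_model(n); d=np.linalg.inv(m["K"])@[p[0],p[1],1]
    return np.array(m["position"]),R.from_euler('xyz',m["rotation"]).apply(d*[1,-1,-1])
def plane(n,p,z):
    o,d=ray(n,p); return o+d*(z-o[2])/d[2]
def cross(p,q):
    (a,u),(b,v)=ray("top",p),ray("side",q)
    s=np.linalg.lstsq(np.c_[u,-v],b-a,rcond=None)[0]
    return (a+u*s[0]+b+v*s[1])/2, np.linalg.norm(a+u*s[0]-b-v*s[1])
def blobs(img,seeds,th=90):
    m=(img.max(2)<th).astype(np.uint8); n,l,st,c=cv2.connectedComponentsWithStats(m,connectivity=4)
    return [(c[l[y,x]],st[l[y,x]]) for x,y in seeds]
E
python3 - <<'E'
from h import *
np.set_printoptions(precision=1,suppress=True)
t=cv2.imread("pics/top0.png");s=cv2.imread("pics/side0.png")
T=blobs(t,[(347,211),(370,204),(393,197),(416,189)]);S=blobs(s,[(333,236),(353,252),(374,269),(397,287)])
for a,b in zip(T,S):
    X,e=cross(a[0],b[0]); print(a[0],a[1],b[0],b[1],'top@70',plane("top",a[0],70),'side@72',plane("side",b[0],72),'x',X,e)
# case corners screws
for p,q in [((306,155),(364,190)),((417,122),(468,260)),((441,195),(410,317)),((329,231),(303,233))]:
    print(plane("top",p,60),plane("side",q,60))
a=cv2.resize(t[180:230,320:440],None,fx=6,fy=6,interpolation=cv2.INTER_NEAREST)
b=cv2.resize(s[220:300,310:415],(720,549-249+249),interpolation=cv2.INTER_NEAREST)[:300]
cv2.imwrite("pics/crop0.png",np.vstack([a,b]))
E
```

```text
[347.2 210.4] [339 203  17  16 193] [332.2 235.7] [322 227  21  18 240] top@70 [574.7 -18.2  70. ] side@72 [572.1 -23.3  72. ] x [574.8 -18.6  66. ] 0.36501240506041205
[370.1 203.2] [364 193  13  21 149] [352.3 251.6] [342 242  22  20 205] top@70 [591.5 -70.1  70. ] side@72 [588.2 -75.5  72. ] x [591.6 -70.8  65.1] 0.668885386883371
[393.  196.1] [387 190  13  13 135] [373.9 268.2] [366 261  16  16 191] top@70 [ 607.8 -122.3   70. ] side@72 [ 605.1 -127.    72. ] x [ 608.1 -123.2   65.8] 0.26493194680782006
[415.5 189. ] [412 186   8   7  44] [397.3 286.5] [393 282   9  10  70] top@70 [ 624.5 -174.1   70. ] side@72 [ 621.5 -179.1   72. ] x [ 625.  -175.5   65.1] 0.17553831356080438
[701.7  74.8  60. ] [701.8  76.3  60. ]
[ 783.1 -183.3   60. ] [ 780.8 -180.9   60. ]
[ 612.3 -236.2   60. ] [ 613.  -233.9   60. ]
[528.7  21.8  60. ] [527.5  18.2  60. ]
```

View pics/crop0.png

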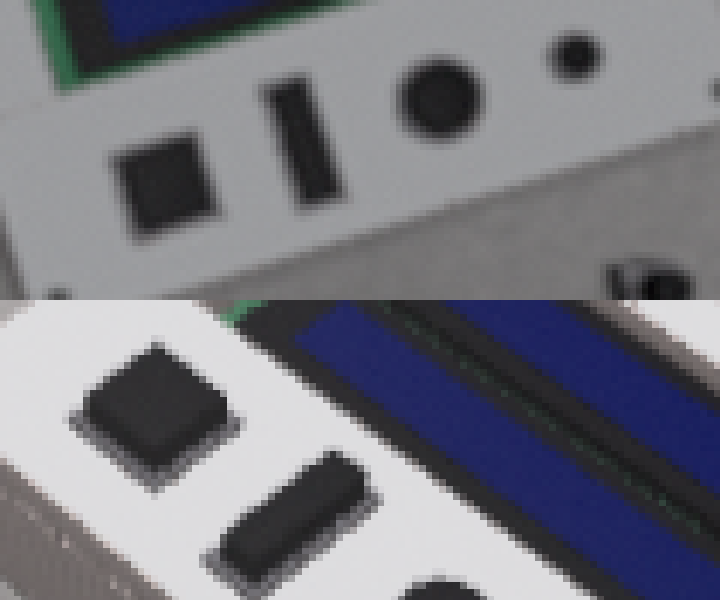

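The crop confirms clean blobs for the square, bar and round keys. The two views agree to better than 1 mm, and the pitch comes out at 54.6 mm. I'll press the square key first, with the jaws shut.

```bash
cat > press.py <<'E'
from h import *
from bench import bot, solve_ik
yaw=0.309
K={'sq':(574.8,-18.3),'bar':(591.5,-70.3),'rnd':(607.9,-122.6)}
def over(k,z=120):
    c=[]
    for y in (yaw,yaw+np.pi/2,yaw-np.pi/2,yaw-np.pi):
        o=[np.pi,0,y]; q=solve_ik([*K[k],z],o)
        if q is not None: c.append((abs(q[5]),o))
    o=min(c)[1]; bot.move_ptp([*K[k],z],o); return o
def rep(m):
    s=bot.get_state(); print(m,round(s['t'],2),np.round(s['tcp_pos'],2),np.round(s['contact_force'],1))
def press(k):
    over(k); rep('over'); 
    bot.movel([*K[k],78],max_speed=80); rep('near')
    hit=bot.movel([*K[k],64],max_speed=12,threshold=15); rep(f'hit {hit}')
    bot.dwell(.2); rep('held')
    bot.movel([*K[k],120],max_speed=120); rep('up')
E
python3 - <<'E'
from press import *
bot.grip(0.0); press('sq')
cv2.imwrite("pics/s1.png",imaging.capture("side")[150:350,230:490].repeat(3,0).repeat(3,1))
E
```

```text
over 3.07 [574.84 -17.56 120.17] [ 0.9 -0.1  1. ]
near 3.74 [574.92 -18.24  78.03] [ 0.1 -0.5 -0.2]
hit True 4.73 [575.   -18.36  65.97] [-0.8  0.8  5.1]
held 4.93 [575.   -18.36  65.95] [-1.3  0.3  4.6]
up 5.53 [574.41 -18.19 119.45] [-0.3  0.1 -0.1]
```

View pics/s1.png

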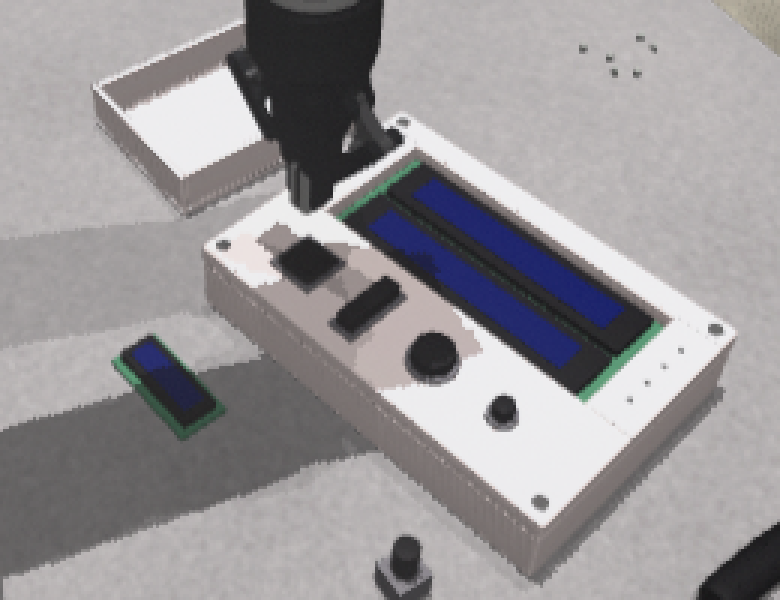

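The square key now sits low, at crop (310,258), and the other three still stand proud. The TCP stopped at 65.97 mm, which is the hard stop. Next are the bar and then the round key. The round key only goes ahead if the bar reaches its stop.

```bash
python3 - <<'E'
from press import *
import press as P
zs=[]
r0=P.rep
def rep(m):
    r0(m)
    if m.startswith('held'): zs.append(bot.get_state()['tcp_pos'][2])
P.rep=rep
press('bar')
if zs[-1]<66.7:
    press('rnd')
    bot.movel([*K['rnd'],200]); bot.move_j([0.969,0.326,-0.193,1.052,0,1.437])
    a=imaging.capture("side");cv2.imwrite("pics/s2.png",a[150:350,230:490].repeat(3,0).repeat(3,1)); rep('away')
    cv2.imwrite("pics/t2.png",imaging.capture("top"))
    t0=cv2.imread("pics/side0.png");d=cv2.absdiff(a,t0).max(2)
    for n,(x,y) in dict(drv=(495,330),spare=(364,341),disp=(286,278),case=(305,187)).items():
        print(n,(d[y-25:y+25,x-25:x+25]>40).sum())
E
```

```text
over 5.92 [591.07 -71.4  118.72] [-0.6  0.3 -0.8]
near 6.59 [591.57 -70.08  78.04] [-0.6  0.2  0.6]
hit True 7.6 [591.69 -70.38  65.96] [-1.2  0.9  5.6]
held 7.8 [591.69 -70.38  65.97] [ 0.5 -0.   4.8]
up 8.4 [591.11 -70.19 119.45] [0.6 0.1 0.5]
over 8.73 [ 607.34 -123.71  118.49] [-0.2  0.7 -0.2]
near 9.41 [ 607.95 -122.41   78.01] [-0.3  0.5 -0.7]
hit True 10.43 [ 608.09 -122.68   65.97] [-0.7  0.4  5.7]
held 10.63 [ 608.11 -122.69   65.99] [0.4 0.6 5.2]
up 11.23 [ 607.52 -122.48  119.43] [ 0.6 -0.1 -0.9]
away 14.49 [248.47 490.53 231.17] [ 0.2 -0.5  0.6]
drv 0
spare 0
disp 0
case 0
```

View pics/s2.png

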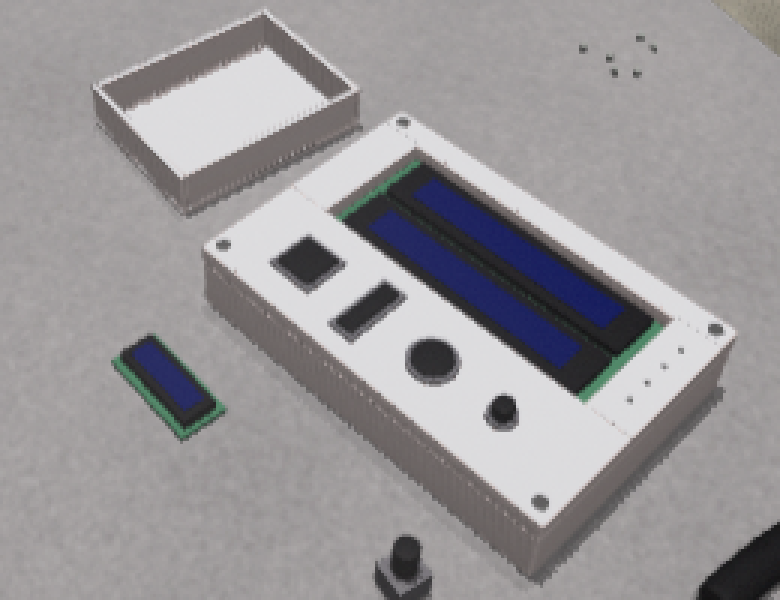

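The square, bar and large round keys, at crop (308,260), (368,308) and (432,360), all sit low in their collars. The small key at (502,408) still stands out, and nothing around the instrument has moved.

```bash
python3 -c "
from bench import bot
bot.sign_off()"
```

```text
the job is handed in; nothing more can be done
```

I pushed in the square, bar and large round keys in that order with the jaws shut, then moved the arm clear and handed the job in at about 14.5 s of the 40 s allowed. The hand-in gave no verdict.

- **Keys pressed:** each press stopped at a TCP height of 65.95–65.99 mm, against 66 mm for fully in. The side picture taken after the last press shows all three sitting low in their collars.
- **Small round key:** it still stands out in that picture.
- **Tools and parts:** comparing the side picture with the first one showed no change at the screwdriver, spare switch, display module or case half.
- **Disagreement:** triangulating the keys from both views put them about 4 mm lower than I expected (65–66 mm, against about 70 mm for the middle of the caps). The horizontal positions agreed to about 1.5 mm, and the presses landed as planned.

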